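# Clip an enlarger lens into its socket and pull-test it

### The arm

A 6-joint arm with a two-finger parallel gripper is mounted at the origin on the work surface. World frame = base frame: x ahead of the robot, y to its left, z up, the work surface at z = 0. Lengths are in m, angles in rad, forces in N, time in s.
With the tool pointing down it reaches from about 0.375 to 0.925 m from the base axis. Payload 5.7 kg.
Tool frame: the origin (TCP) lies midway between the tips of the shut fingers; the grasp point (between the pads) lies 19 mm behind it; z points along the fingers, x is the direction in which the jaws open and shut, and the axes are right-handed (so a half turn about z gives the same grasp; the last joint's range is limited). The gripper opens to 88 mm and grips with 3 to 60 N. Pads are 20 mm wide; open, the fingers measure 115 mm over their backs; the gripper's body (75 mm by 178 mm) begins 61 mm behind the grasp point.
Start: joints at [1.112, 0.359, 1.51, -0, 1.272, -0.115], TCP at [0.202, 0.565, 0.223] pointing down, gripper open.
Joint ranges: [-2.97, 2.97], [-1.01, 2.36], [0.21, 2.38], [-0.96, 4.11], [0.2, 2.71], [-2.98, 2.98]. Speed limits (rad/s): [2.39, 2.39, 3.14, 3.14, 3.14, 3.14].

### API

Orientations are given as a unit quaternion [x, y, z, w].
In Python, from bench import move_ptp, servo_line, goto_joints, move_gripper, sleep, inverse_kinematics, capture, PlanningError, close_job, spot_in, silhouettes, current_clock, current_joint_pos, current_qvel, current_joint_torque, current_position, current_orientation, current_force, current_torque, current_finger_gap gives the robot as it stands. Calls block until the motion is done:
- move_ptp(position, orientation): joint-space move of the TCP to a pose.
- servo_line(position, orientation=None, rate=0.15, contact_N=None): straight line of the TCP; orientation=None keeps the orientation; rate is the mean speed in m/s. With contact_N (N) it stops when the force on the tool has changed by that much, and returns True; else False.
- goto_joints(angles): joint-space move.
- move_gripper(opening): finger opening in m; the grip force is fixed at half the most; returns when the fingers have stopped.
- sleep(seconds).
- inverse_kinematics(position, orientation): joint angles nearest the present ones, or None.
- capture(name): name is "scene" or "top" or "wrist"; returns a dict with "image" (480x640x3 uint8, blue, green, red), "range_z" (480x640 float32, m along the optical axis (not along the pixel's ray), 0 where there is no reading), "intrinsics" (3x3 intrinsics, pixels), "R" (3x3) and "t" (3): a world point X has camera coordinates R X + t. Camera axes: x right, y down, z forward; pixel columns grow to the right and rows downward; lengths in m; the calibration is good to about 2 mm. A picture is of the moment at which its call begins.
A pose or a line that the arm cannot do raises PlanningError and nothing moves.
- close_job(): hands the job in, once; it reports no verdict.
Trained networks look in the newest picture that a camera, given by its name, has taken for a name from the list of things; names that differ only in an ending like _2 or _b are one class to them, and where a whole thing is asked for, a point or a joint stands for the part that bears it (a point fixed in the world has none). Each returns a list of dicts, best first, with "conf" (0 to 1); they miss things now and then, are a little off and sometimes report something else, mostly with a low value. They report only what shows in the picture. A call takes as long as a camera call. They do not tell look-alikes from the thing itself.
- spot_in(camera, query): "xy" ([column, row] in pixels, amid what is visible of it).
- silhouettes(camera, query): "region" (480x640 bool, what is visible of it) and "xy" ([column, row] in pixels, amid what is visible of it).
Readings, each from a call of its own:
- current_clock(): time.
- current_joint_pos(): joint angles.
- current_qvel(): joint speeds.
- current_joint_torque(): joint torques, N m.
- current_position(): TCP position.
- current_orientation(): TCP orientation.
- current_force(): force on the tool from outside, world axes, zero at the start.
- current_torque(): the same for the moment, N m.
- current_finger_gap(): finger opening in m.
Only numpy, scipy, OpenCV 4.12 (cv2) and the standard library are available. Lean on these libraries where they do the work, as an engineer would, in place of code of your own. Each camera call takes 0.05 s, during which the arm holds its last target. There are 200 camera calls.

### The job

Slide the forked clip fully shut over the collar of the enlarger lens that stands in the square socket. Then prove that it holds: grip the lens by its barrel and draw it straight up with a pull that rises to about 15 newtons (at least 12, and never as much as 20, or the clip is overstrained), keep it there for about half a second, and ease it down again. Leave the clip shut, the lens fully home and released, and all the other things on the board where they are.

Things in the scene. Friction and masses are not known exactly. Their poses are not given: they have to be found in the camera images.
- lens_center (a point): the tall black round lens in the socket, 76 mm tall, 120 to 240 g; this point is on its axis half-way up, 38 mm above its underside. From its underside up: a spigot 36 mm in diameter, in the bore; a collar 64 mm in diameter at 24 to 29 mm, resting on the socket's top; a smooth barrel 44 mm in diameter from 29 to 76 mm, where it is gripped, above the clip
- lens_collar (a point): centre of the underside of that lens's collar, 14 mm below lens_center; coincides with socket_hole0 when the lens is home
- lens: the same lens, its origin at the centre of its underside, z up along its axis
- socket_hole0 (a point): centre of the mouth of the socket's bore (39 mm in diameter, 26 mm deep), on its top face; axes as the socket's
- socket: the lens socket: an aluminium block 84 x 84 mm, 30 mm high, fixed to the pale grey board, whose top is 15 mm above the table (z = 0.015); origin at the centre of its underside. The clip lies on its +y side and shuts along its -y direction
- clip (a joint): how far the steel clip is shut, in m: 0 wide open, 0.045 fully shut, at its stop; it slides stiffly with about 2 N, and stays where it is left. It is a flat fork 5 mm thick whose two prongs, 50 mm apart, pass either side of the lens's barrel and over its collar; its upper face lies 11 to 15 mm above the socket's top, different each time
- clip_tab (a point): centre of the clip's upright black tab, by which it is pinched and slid: 30 mm wide along the socket's x, 12 mm thick along y, 30 mm high, standing on the clip; when shut it is 77 mm from the lens's axis, when open 122 mm. Axes as the socket's
- clip_pull (a joint): how far the clip gives upward under the pull, in m: 0.000025 m (0.025 mm) for each newton it carries, far smaller than the noise of its reading. Between the collar and the shut clip is a free play of 0.6 to 4.6 mm, different each time: on pulling, the lens first rises freely by that, and then the force rises quickly
- wide_lens: bystander: a wide squat lens, 44 mm tall, barrel 62 mm and collar 72 mm in diameter, standing on the board; origin at the centre of its underside
- pot_a: bystander: grey film pot, 34 mm in diameter, 51 mm tall; origin at its underside
- pot_b: bystander: a second film pot, like the other
- cassette_a: bystander: film cassette, 26 mm in diameter, 48 mm tall; origin at its underside
- cassette_b: bystander: a second film cassette, like the other
- loupe: bystander: black loupe, 42 mm in diameter and tall; origin at its underside
- magnet: bystander: small steel magnet, 30 x 20 x 12 mm; origin at its underside
Things that resemble listed ones, but are neither listed nor needed, are in the scene too. What is shaped like the lens but red is not meant.

How it is judged:
On the way, in this order (a step that is already met when the one before it is completed fails the run):
1. the clip is slid shut (to within 2 mm of its stop) over the lens, which is home (horizontal distance between lens_collar and socket_hole0 below 0.004 m and angle between lens's own z axis and vertical below 0.08 rad and value of joint clip above 0.043 m and z of lens_collar in the frame of socket_hole0 below 0.001 m), for 0.1 s.
2. gripped by the fingers, the lens is pulled up against the shut clip, so that the clip carries at least 9 N for 0.25 s (horizontal distance between lens_collar and socket_hole0 below 0.004 m and angle between lens's own z axis and vertical below 0.08 rad and value of joint clip above 0.043 m and z of lens_collar in the frame of socket_hole0 above 0.0003 m and value of joint clip_pull above 0.000225 m and contact force between the fingers and lens above 1 N), for 0.25 s.
At the end, for the whole second after the job is handed in: the clip is shut (within 2 mm of its stop); the lens stands in the socket, collar within 1 mm of the top face, within 4 mm of centre and upright (0.08 rad), at rest and released; each bystander within 25 mm of where it was (all of step 1 and linear speed of lens below 0.01 m/s and contact force between the fingers and lens below 0.1 N and distance of each of wide_lens, pot_a, pot_b, cassette_a, cassette_b, loupe, magnet from where it was at the start of the episode below 0.025 m); the robot touches nothing.
It fails at once if the clip is overstrained by an upward load of more than 21 N (value of joint clip_pull above 0.000525 m).
It fails at once if a bystander is knocked over (angle between any of wide_lens, pot_a, pot_b, cassette_a, cassette_b, loupe, magnet's own z axis and vertical above 0.6 rad).
It also fails if it takes over 59 s, if anything falls off the work surface, if the arm or the gripper's body presses on something with over 40 N, if the wrist force passes 120 N, or if a joint passes its speed limit or range.

## Working session

There is one attempt and no reset: what is moved stays moved. The work goes in short steps, each a Python script; the robot and the scene stay as the last script left them, time stands still between calls to the robot, and variables do not carry over. Pictures are saved under pics/ and viewed, about 8 in all and at most 12, crops included, and the job is handed in when it is done.

```bash
ls; mkdir -p pics; python3 - <<'E'
from bench import *
import cv2,numpy as np
for n in("scene","top"):
    c=capture(n); cv2.imwrite(f"pics/{n}0.png",c["image"]); np.savez(f"{n}0.npz",**c)
    print(n,c["R"].round(3).tolist(),c["t"].round(3))
    for q in("lens","clip_tab","socket"):
        print(q,[(np.round(d["xy"]).tolist(),round(d["conf"],2)) for d in spot_in(n,q)])
print(current_clock(),current_orientation())
E
```

```text
pics
scene [[-0.88, 0.475, -0.004], [0.303, 0.553, -0.776], [-0.367, -0.684, -0.631]] [ 0.464 -0.051  1.053]
lens [([352.0, 162.0], 0.77), ([379.0, 376.0], 0.74), ([290.0, 242.0], 0.64), ([333.0, 412.0], 0.44)]
clip_tab [([300.0, 276.0], 0.85), ([285.0, 243.0], 0.65)]
socket [([299.0, 291.0], 0.57)]
top [[0.029, -0.999, 0.025], [-0.989, -0.032, -0.144], [0.145, -0.021, -0.989]] [-0.094  0.471  1.332]
lens [([437.0, 345.0], 0.77), ([338.0, 217.0], 0.64), ([410.0, 251.0], 0.21)]
clip_tab [([306.0, 209.0], 0.89), ([210.0, 212.0], 0.56)]
socket [([208.0, 210.0], 0.24)]
0.4 [ 8.17625276e-01  5.75750701e-01 -1.67425890e-04  1.01995330e-04]
```

View pics/scene0.png

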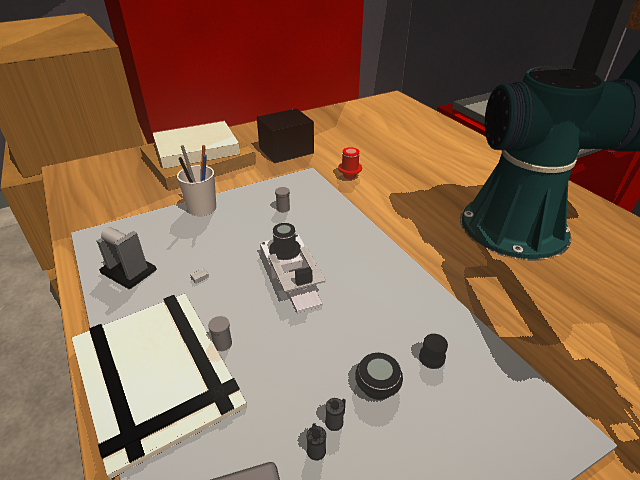

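View pics/top0.png

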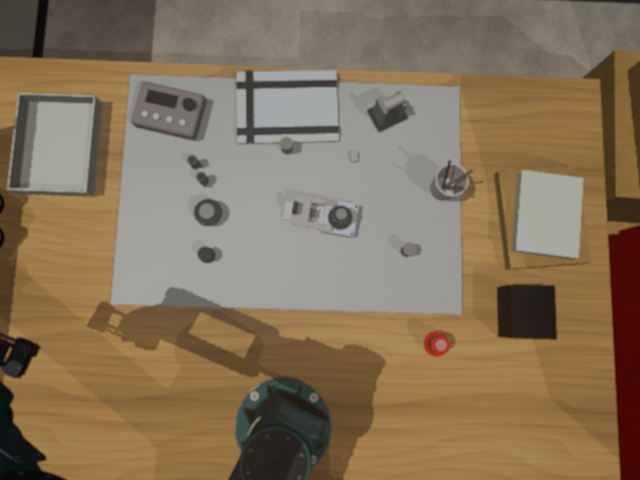

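Candidates for the lens: the black one in the socket, scene (286,240) / top (340,216); the red look-alike, scene (350,162) / top (437,344); the wide lens, scene (379,376); the loupe, scene (433,350). I choose the one in the socket. The tab is around scene (303,275). Next is a crop check, then position from depth.

```bash
cat > h.py <<'E'
import numpy as np,cv2
def cloud(c):
    z=c["range_z"];K=c["intrinsics"];v,u=np.indices(z.shape)
    P=np.stack([(u-K[0,2])/K[0,0]*z,(v-K[1,2])/K[1,1]*z,z],-1)
    W=(P-c["t"])@c["R"]; W[z==0]=np.nan; return W
def proj(c,X):
    p=c["intrinsics"]@(c["R"]@np.asarray(X)+c["t"]);return p[:2]/p[2]
def band(W,ctr,r,z0,z1):
    m=(np.hypot(W[...,0]-ctr[0],W[...,1]-ctr[1])<r)&(W[...,2]>z0)&(W[...,2]<z1);return W[m]
E
python3 - <<'E'
from h import *
ims=[]
for n,uv in(("scene",(286,232)),("top",(340,215))):
    c=np.load(f"{n}0.npz");W=cloud(c);L=W[uv[1],uv[0]];print(n,L.round(4))
    t=band(W,L,.03,.088,.105);print("top",len(t),t.mean(0).round(4),((t.min(0)+t.max(0))/2).round(4))
    b=band(W,L,.18,.005,.2);
    for z0,z1 in((.04,.05),(.05,.065),(.075,.093)):
        q=b[(b[:,2]>z0)&(b[:,2]<z1)&(np.hypot(*(b[:,:2]-L[:2]).T)>.03)]
        if len(q)>5: print(z0,len(q),q.mean(0).round(4),np.median(q[:,2]).round(4),cv2.minAreaRect(q[:,:2].astype(np.float32)*1000))
    x,y=uv[0]-60 if n=="scene" else uv[0]-80,uv[1]-30
    ims.append(cv2.resize(c["image"][y:y+110,x:x+120],(400,367),interpolation=cv2.INTER_CUBIC))
cv2.imwrite("pics/crop0.png",np.hstack(ims))
E
```

```text
scene [ 0.5269 -0.1159  0.0963]
top 303 [ 0.5292 -0.1216  0.0957] [ 0.5284 -0.1242  0.0937]
0.04 367 [ 0.537  -0.1239  0.0448] 0.0447 ((528.9811401367188, -114.51541137695312), (111.96089935302734, 84.6966781616211), 82.12954711914062)
0.05 914 [ 0.5426 -0.0427  0.0568] 0.0568 ((534.834716796875, -74.41220092773438), (148.3492889404297, 80.16785430908203), 82.00196075439453)
0.075 151 [ 0.5452 -0.0082  0.0834] 0.0853 ((544.0457153320312, -9.367402076721191), (13.748395919799805, 30.098440170288086), 84.6698989868164)
top [ 0.5237 -0.1261  0.0952]
top 257 [ 0.5252 -0.1286  0.0963] [ 0.5253 -0.1286  0.0965]
0.04 519 [ 0.5248 -0.125   0.045 ] 0.0449 ((519.9863891601562, -159.09228515625), (282.62939453125, 87.13461303710938), 79.051513671875)
0.05 792 [ 0.5358 -0.0536  0.0565] 0.0564 ((519.921630859375, -151.3805389404297), (298.6098327636719, 87.80726623535156), 78.97440338134766)
0.075 62 [ 0.5412 -0.0136  0.0857] 0.0859 ((541.3041381835938, -13.496343612670898), (11.860556602478027, 29.191267013549805), 82.3466567993164)
```

View pics/crop0.png

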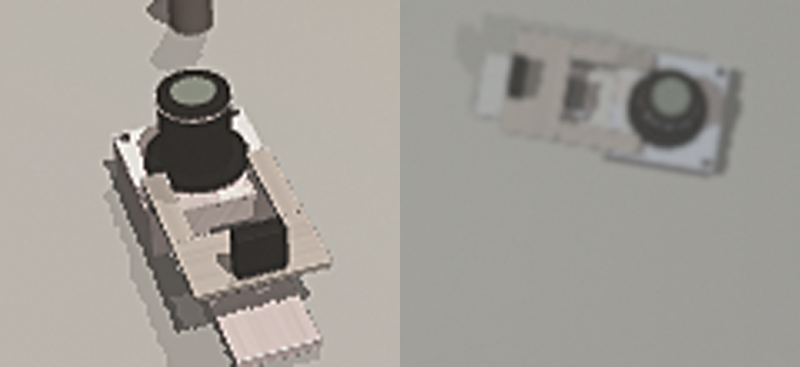

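The crop shows the black lens upright in the aluminium socket and the fork open, with its tab on the +y side. The yaw is about -8°. I'll go above the clip and take one look with the wrist camera.

```bash
cat >> h.py <<'E'
from scipy.spatial.transform import Rotation as Ro
def quat(a):  # tool down, tool x axis at world angle a
    x=np.array([np.cos(a),np.sin(a),0]);z=np.array([0,0,-1.]);return Ro.from_matrix(np.stack([x,np.cross(z,x),z],1)).as_quat()
E
python3 - <<'E'
from bench import *
from h import *
a=np.deg2rad(82)
for da in(0,np.pi): print(da,inverse_kinematics([.541,-.03,.25],quat(a+da)),inverse_kinematics([.541,-.03,.25],quat(a+da-np.pi/2)))
q=min((quat(a),quat(a+np.pi)),key=lambda q:abs((lambda j:9 if j is None else j[5])(inverse_kinematics([.541,-.03,.25],q))))
move_ptp([.541,-.03,.27],q)
c=capture("wrist");cv2.imwrite("pics/w1.png",c["image"]);np.savez("w1.npz",**c)
for qn in("lens","clip_tab"): print(qn,[(np.round(d["xy"]).tolist(),round(d["conf"],2)) for d in spot_in("wrist",qn)])
print(current_clock(),current_force(),current_joint_pos())
W=cloud(c);L=np.array([.527,-.125])
t=band(W,L,.035,.088,.105)
if len(t): print("lens",len(t),t.mean(0).round(4),cv2.minEnclosingCircle(t[:,:2].astype(np.float32)*1000))
for z0,z1,ct,r in((.04,.05,L,.09),(.052,.063,(.541,-.05),.09),(.075,.093,(.543,-.01),.03)):
    p=band(W,ct,r,z0,z1)
    if len(p)>5: print(z0,len(p),p.mean(0).round(4),np.median(p[:,2]).round(4),cv2.minAreaRect(p[:,:2].astype(np.float32)*1000))
E
```

```text
0 [-1.82902733e-01  2.50443029e-01  1.59914326e+00 -4.44089210e-16
  1.29200637e+00 -1.61407272e+00] [-1.82902733e-01  2.50443029e-01  1.59914326e+00 -4.44089210e-16
  1.29200637e+00 -4.32763931e-02]
3.141592653589793 [-1.82902733e-01  2.50443029e-01  1.59914326e+00 -4.44089210e-16
  1.29200637e+00  1.52751993e+00] None
lens []
clip_tab [([328.0, 208.0], 0.79)]
2.9833 [0.06889825 0.33544131 0.22390472] [-1.81736520e-01  2.33943986e-01  1.57081175e+00  8.42489120e-05
  1.33694490e+00  1.52739618e+00]
lens 2086 [ 0.5273 -0.1261  0.0971] ((526.4386596679688, -126.70310974121094), 22.37152862548828)
0.04 3497 [ 0.5333 -0.1206  0.0457] 0.0454 ((529.0028076171875, -108.94181823730469), (121.08332824707031, 83.69412231445312), 81.99992370605469)
0.052 5428 [ 0.5397 -0.0494  0.0572] 0.0572 ((534.5772705078125, -69.67044830322266), (132.951416015625, 79.69520568847656), 81.94091033935547)
0.075 472 [ 0.5435 -0.0123  0.0864] 0.0869 ((542.9046020507812, -12.151843070983887), (11.752086639404297, 29.58329200744629), 81.12287139892578)
```

View pics/w1.png

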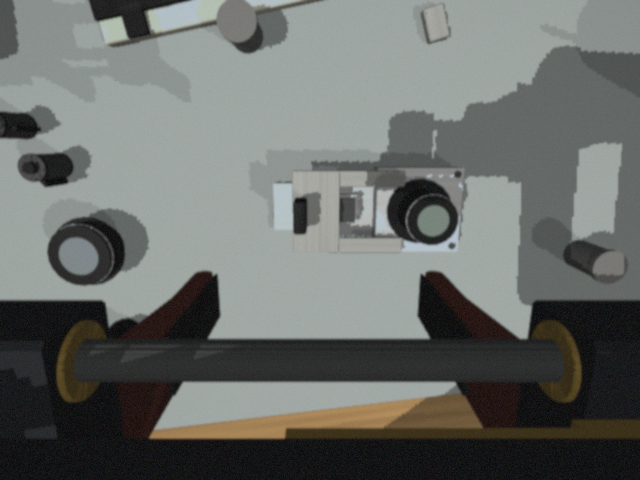

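The picture shows the lens top at (430,215) and the tab at (300,215), with nothing in the way. The tab is about 39 mm short of shut. Next I pinch the tab across its thickness and slide it.

```bash
python3 - <<'E'
from bench import *
from h import *
q=current_orientation(); y=np.array([np.cos(np.deg2rad(82)),np.sin(np.deg2rad(82)),0])
T=np.array([.543,-.0120,.063])
move_gripper(.045)
move_ptp(T+[0,0,.06],q)
print("down",servo_line(T,q,rate=.08,contact_N=8),current_position(),current_force())
move_gripper(0.0); print("gap",current_finger_gap(),current_force())
hit=servo_line(T-y*.052,q,rate=.03,contact_N=12)
p=current_position();print("slide",hit,p,(T-p)@y,current_force(),current_clock())
L=np.array([.5264,-.1267,0]);print("tab-lens",(p-L)@y)
E
```

```text
down False [ 0.54341818 -0.01205706  0.06335138] [ 0.09702758 -0.81830342  0.26069089]
gap 0.012142679611739716 [-0.07048602 -0.12153598  0.60233662]
slide True [ 0.53756895 -0.0511255   0.06304158] 0.03950059220847001 [0.98285805 2.25223402 3.27322943] 7.1833
tab-lens 0.07639342875212521
```

```bash
python3 - <<'E'
from bench import *
from h import *
q=current_orientation(); y=np.array([np.cos(np.deg2rad(82)),np.sin(np.deg2rad(82)),0])
p=current_position()
print(servo_line(p-y*.006,q,rate=.015,contact_N=15),(p-current_position())@y*1000,current_force())
move_gripper(.045); p=current_position(); servo_line([p[0],p[1],.14],q,rate=.15)
servo_line([.541,-.04,.27],q,rate=.25)
c=capture("wrist");cv2.imwrite("pics/w2.png",c["image"][130:330,220:520].repeat(2,0).repeat(2,1))
W=cloud(c);L=np.array([.527,-.125])
t=band(W,L,.035,.088,.105);print("lens",t.mean(0).round(4),cv2.minEnclosingCircle(t[:,:2].astype(np.float32)*1000),np.median(t[:,2]))
for z0,z1,ct,r in((.052,.063,(.535,-.09),.09),(.075,.093,(.5375,-.0511),.03)):
    s=band(W,ct,r,z0,z1);print(z0,len(s),np.median(s[:,2]).round(4),cv2.minAreaRect(s[:,:2].astype(np.float32)*1000))
print(current_clock(),current_force())
E
```

```text
True -0.04216831899877442 [0.7268743  2.33914704 2.90117792]
lens [ 0.5273 -0.1263  0.0972] ((526.4120483398438, -126.8290786743164), 22.455211639404297) 0.09735002763692001
0.052 5310 0.0572 ((531.087890625, -96.12203979492188), (106.86593627929688, 79.30683898925781), 82.02357482910156)
0.075 447 0.087 ((537.041748046875, -50.935874938964844), (10.885757446289062, 30.270219802856445), 82.09275817871094)
9.5667 [-0.97913759  0.4828168  -0.46640156]
```

View pics/w2.png

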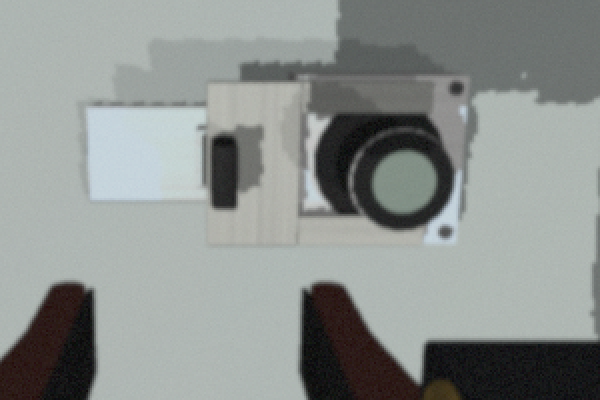

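The clip is shut: the tab is 76.6 mm from the axis and the prongs are over the collar. Next I grip the barrel with the jaws along the socket's x.

```bash
python3 - <<'E'
from bench import *
from h import *
q=quat(np.deg2rad(-8)); T=np.array([.5267,-.1265,.064])
move_gripper(.088)
move_ptp(T+[0,0,.075],q)
f=lambda n=6:np.mean([current_force() for _ in range(n)],0).round(2)
print("free",f())
print("down",servo_line(T,q,rate=.08,contact_N=8),current_position().round(4),f())
sleep(.2);print(f())
move_gripper(.030); sleep(.2)
print("gap",current_finger_gap(),f(),np.std([current_force() for _ in range(20)],0).round(2),current_torque().round(2),current_position().round(5),current_clock())
E
```

```text
free [0.65 0.13 0.59]
down False [ 0.5271 -0.1267  0.0644] [-1.22  0.48  0.71]
[-0.67 -0.39 -0.59]
gap 0.043500755033190494 [ 0.47 -0.43  0.28] [0. 0. 0.] [-0.01  0.01  0.01] [ 0.52678 -0.12652  0.06398] 14.15
```

```bash
python3 - <<'E'
from bench import *
from h import *
def rd(n=8):
    F=[];P=[]
    for _ in range(n): sleep(.015);F.append(current_force());P.append(current_position())
    return np.mean(F,0),np.mean(P,0)
F0,P0=rd(15);q=current_orientation();print("base",F0.round(2),P0.round(5))
T=np.array([.5267,-.1265,0]); q=quat(np.deg2rad(-8))
z=P0[2]
hit=servo_line([T[0],T[1],z+.0075],q,rate=.0025,contact_N=5)
F,P=rd();print(hit,(F-F0).round(2),((P-P0)*1000).round(3),current_clock())
if hit:
    for i in range(25):
        pull=F0[2]-F[2]
        if pull>14 : break
        h=servo_line([T[0],T[1],P[2]+.0015],q,rate=.0012,contact_N=float(np.clip(15-pull,2,3.5)))
        F,P=rd();print(i,h,(F-F0).round(2),((P-P0)*1000).round(3))
    t=current_clock()
    while current_clock()-t<.6:
        F,P=rd();print("hold",(F-F0).round(2),current_clock())
print(current_finger_gap(),current_clock())
E
```

```text
base [ 0.42  0.06 -0.72] [ 0.52676 -0.12652  0.06399]
True [ 0.21 -0.29 -1.68] [-0.992  0.371  1.438] 15.625
0 True [ 0.89 -0.83 -0.34] [-1.075  0.389  1.631]
1 True [ 0.72 -0.48 -0.45] [-1.066  0.344  1.624]
2 True [ 1.   -0.74 -0.24] [-1.077  0.358  1.679]
3 True [ 0.85 -0.49 -0.67] [-1.07   0.338  1.645]
4 True [ 1.11 -1.02 -0.48] [-1.069  0.34   1.684]
5 True [ 0.62 -0.25 -0.5 ] [-1.088  0.333  1.641]
6 True [ 0.88 -0.54 -0.61] [-1.084  0.332  1.671]
7 True [ 0.68 -0.36 -0.77] [-1.075  0.324  1.658]
8 True [ 0.62 -0.68 -0.62] [-1.083  0.34   1.664]
9 True [ 0.82 -0.35 -0.67] [-1.071  0.33   1.655]
10 True [ 1.17 -0.29 -0.38] [-1.075  0.345  1.661]
11 True [ 0.69 -0.27 -0.7 ] [-1.073  0.336  1.651]
12 True [ 0.72 -0.6  -0.27] [-1.073  0.335  1.663]
13 True [ 1.24 -0.04 -0.53] [-1.077  0.328  1.654]
14 True [ 0.85 -0.6  -0.41] [-1.084  0.34   1.666]
15 True [ 0.69 -0.56 -0.57] [-1.076  0.329  1.66 ]
16 True [ 0.69 -0.43 -0.45] [-1.083  0.339  1.665]
17 True [ 0.91 -0.68 -0.47] [-1.07   0.335  1.662]
18 True [ 0.71 -0.32 -0.42] [-1.07   0.329  1.673]
19 True [ 0.84 -0.44 -0.55] [-1.084  0.336  1.669]
20 True [ 0.78 -0.36 -0.52] [-1.076  0.335  1.67 ]
21 True [ 0.82 -0.53 -0.65] [-1.078  0.33   1.659]
22 True [ 1.02 -0.5  -0.15] [-1.068  0.332  1.665]
23 True [ 0.86 -0.65 -0.42] [-1.071  0.325  1.655]
24 True [ 0.94 -0.73 -0.47] [-1.078  0.333  1.666]
hold [ 1.05 -0.56 -0.72] 30.7333
hold [ 1.22 -0.89 -0.67] 30.8667
hold [ 1.34 -0.45 -0.7 ] 31.0
hold [ 1.31 -0.71 -0.8 ] 31.1333
hold [ 1.47 -0.68 -1.4 ] 31.2667
0.04353115629906656 31.2667
```

The contact stop fired on noise every time and cost 15 s. I'll use small plain position steps, with the averaged force as the guard and a time budget.

```bash
python3 - <<'E'
from bench import *
from h import *
def rd(n=5):
    F=[];P=[]
    for _ in range(n): sleep(.012);F.append(current_force());P.append(current_position())
    return np.mean(F,0),np.mean(P,0)
F0=np.array([.42,.06,-.72]);z0=.06399;q=quat(np.deg2rad(-8))
d=.0017;pull=0
while current_clock()<46 and d<.0075:
    servo_line([.5267,-.1265,z0+d],q,rate=.01)
    F,P=rd();pull=F0[2]-F[2];print(round(d*1e3,2),(F-F0).round(1),((P-[.52676,-.12652,z0])*1000).round(2),round(current_clock(),2))
    if pull>14: break
    d+= .00025 if pull<2.8 else .00008 if pull<11 else .00004
if pull>11:
    t=current_clock()
    while current_clock()-t<.55:
        F,P=rd(8);print("hold",(F-F0).round(2),round(current_clock(),2))
        if F0[2]-F[2]>18: break
    servo_line([.5267,-.1265,z0+d-.0006],q,rate=.004)
    F,P=rd();print("eased",(F-F0).round(2),((P[2]-z0)*1000).round(2))
print(d,current_finger_gap(),current_clock())
E
```

```text
1.7 [-0.8 -0.2 -1.7] [-0.87  0.35  1.42] 31.58
1.95 [-0.2 -0.2 -1.1] [-0.19  0.08  1.92] 31.88
2.2 [-0.7 -0.1 -2.4] [-0.16  0.05  2.12] 32.17
2.45 [ 0.2 -0.2 -5.5] [-0.18  0.07  2.22] 32.46
2.53 [ 1.  -0.6 -8.5] [-0.18  0.07  2.3 ] 32.75
2.61 [  1.   -0.4 -10.6] [-0.18  0.06  2.39] 33.04
2.69 [  1.2  -0.1 -13.1] [-0.19  0.06  2.47] 33.33
2.73 [  1.9  -0.8 -14.7] [-0.2   0.08  2.52] 33.62
hold [  1.83  -0.84 -15.22] 33.69
hold [  1.53  -0.63 -15.4 ] 33.76
hold [  1.56  -0.75 -15.45] 33.83
hold [  1.67  -0.97 -16.23] 33.89
hold [  1.49  -0.69 -16.26] 33.96
hold [  1.89  -0.88 -16.67] 34.02
hold [  1.84  -0.86 -16.64] 34.09
hold [  1.82  -1.04 -17.21] 34.16
hold [  1.52  -0.81 -17.4 ] 34.23
eased [  0.31   0.12 -11.12] 2.4
0.0027300000000000007 0.043340396166387365 34.5667
```

```bash
python3 - <<'E'
from bench import *
from h import *
q=quat(np.deg2rad(-8));z0=.06399
for d in (.0012,.0003,0,-.0002):
    servo_line([.5267,-.1265,z0+d],q,rate=.006);sleep(.1)
    print(d,current_force().round(2),current_position().round(5))
move_gripper(.088);sleep(.1);print(current_finger_gap(),current_force().round(2))
servo_line([.5267,-.1265,.15],q,rate=.1)
move_ptp([.541,-.04,.27],quat(np.deg2rad(262)))
sleep(.2)
c=capture("wrist");cv2.imwrite("pics/w3.png",c["image"])
W=cloud(c);t=band(W,(.527,-.125),.035,.088,.105);print("lens",t.mean(0).round(4),cv2.minEnclosingCircle(t[:,:2].astype(np.float32)*1000),np.median(t[:,2]))
s=band(W,(.5375,-.0511),.03,.075,.093);print("tab",cv2.minAreaRect(s[:,:2].astype(np.float32)*1000))
print(current_clock(),current_force())
E
```

```text
0.0012 [ 2.   -0.34 -2.8 ] [ 0.52741 -0.12676  0.06587]
0.0003 [-0.35 -0.34 -2.05] [ 0.5267  -0.12655  0.06428]
0 [-0.03  0.67 -1.75] [ 0.52675 -0.12655  0.064  ]
-0.0002 [-1.22 -0.01  2.05] [ 0.52675 -0.12654  0.06397]
0.08794877906772569 [-0.05 -0.43  0.39]
lens [ 0.5269 -0.1263  0.0972] ((526.0786743164062, -126.82748413085938), 22.384599685668945) 0.09734605182339642
tab ((536.9324951171875, -50.73087692260742), (10.935925483703613, 30.469486236572266), 82.04771423339844)
39.7917 [ 0.25021858 -0.05221485 -0.29626165]
```

View pics/w3.png

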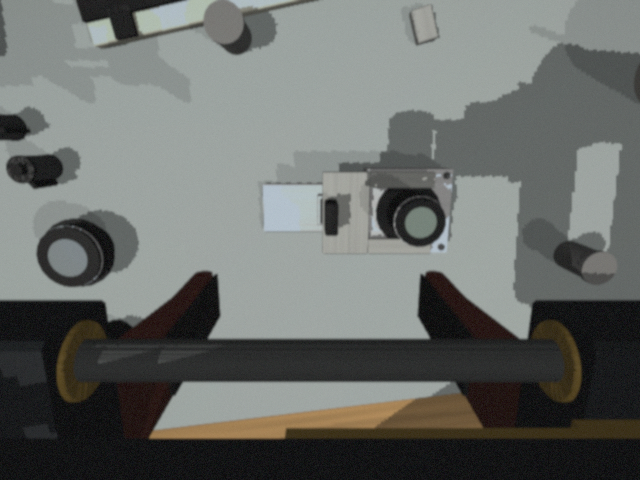

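The picture shows the lens at (420,220) with its top at the same height as before (97.35 mm). The clip is shut, with the tab at (331,217), and the bystanders are standing where they were. I'll hand the job in.

```bash
python3 -c "
from bench import *
close_job();print(current_clock())"
```

```text
the job is handed in; nothing more can be done
the job is handed in; nothing more can be done
```

The clip is shut over the lens, it held under the pull, and the job is handed in. The clock read 39.8 s at the last check before that.

- **Clip:** I pinched the tab and slid it 39.5 mm to its stop. The camera puts the tab about 76.8 mm from the lens axis, against 77 mm when fully shut.
- **Pull:** I gripped the barrel and drew the lens up. It rose freely by about 2.2 mm, then the force climbed in small steps to 14.7 N.
- **Hold:** I held it for 0.55 s and then eased it down. The force crept from 15.2 to 17.4 N during the hold, above the 15 N aim but below 20 N.
- **Last checks:** the lens top is at 97.35 mm, the same as before the pull, and its axis moved less than 0.5 mm. The clip is still shut, and the gripper is open and clear of everything. The bystanders in the last wrist picture look unmoved; the loupe was hidden there, and I did not measure any of their positions.

My first try at the pull failed: the contact stop kept triggering on force noise before the lens reached the clip. That cost about 15 s and shifted the gripped lens about 1 mm sideways, so I switched to plain small steps.

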